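# Set a test panel on its suction zone and switch the vacuum to that zone alone

### The arm

A 6-joint arm with a two-finger parallel gripper is mounted at the origin on a cart in front of the work surface, level with it; the furniture and walls round the work are solid. World frame = base frame: x ahead of the robot, y to its left, z up, the work surface at z = 0. Lengths are in m, angles in degrees, forces in N, time in s.
With the tool pointing down it reaches from about 0.4 to 0.825 m from the base axis. Payload 7 kg.
Tool frame: the origin (TCP) lies on the centre line of the jaws, within the pads' length; the fingertips stand 8 mm ahead of it and the grasp point (between the pads) lies 11 mm behind it; z points along the fingers, y is the line along which they close (so a half turn about z gives the same grasp; the last joint's range is limited). The gripper opens to 88 mm and grips with 3 to 60 N. Pads are 19 mm wide; open, the fingers measure 130 mm over their backs; the gripper's body (78 mm by 193 mm) begins 47 mm behind the grasp point.
Start: joints at [79.761, 20.546, 0.682, 0, -70.136, -16.507], TCP at [0.304, 0.603, 0.235] pointing down, gripper open.
Joint ranges: [-176.03, 176.03], [-82.01, 121.73], [-58.28, 71.71], [-173.87, 95.51], [-174.79, -0.11], [-173.66, 173.66]. Speed limits (degrees/s): [136.94, 136.94, 172.46, 180, 180, 180].

### API

Orientations are given as [roll, pitch, yaw] about the fixed x, y, z axes, in that order (R = Rz(yaw) Ry(pitch) Rx(roll)).
In Python, from plant import telemetry, viewer, close_job, models gives the robot as it stands.
- The arm moves only by the shell command python3 -m handwheel 'ROWS' [FORCE]. ROWS is JSON, a list of rows, each an object with "grip": the closure, from -1 (fully open) to 1 (shut); "travel": the shift along the tool's x, y, z as a fraction of full scale, a list of three; "spin": the turn about the tool's z as a fraction of full scale. A call has 1 to 8 rows; each row shifts and turns the commanded pose from where the row before left it, along the tool's axes as they then stand; what a row does not reach is not made up. Full scale, the value 1, is 0.025 m for a shift and 5 degrees for a turn. A row lasts 1/8 s, in which the tool goes at most 62.5 mm and 10.7 degrees, less where a joint would pass 70% of its speed; a pose out of reach is approached as far as the arm can. A call with a number of a shift or a turn outside -1 to 1 is refused whole. A call with a gripper value outside its range is refused whole. The fingers move at their own pace and stop on an object; FORCE is the grip in N (left out, the last holds). Time passes only in rows, so rows that do not move let the fingers close. It gives the time, the measured TCP pose, the force, the opening and the grip force at its end, in the units of the state.
- telemetry.get_state(): the state, without advancing time (a new reading comes with each control period).
- viewer.capture(name): name is "scene" or "top" or "wrist"; returns the picture (384x512x3 uint8, red, green, blue); there is no depth.
- viewer.calibration(name): a dict with "fx", "fy", "cx", "cy" (pixels), "T" (4x4, takes a point from camera to world coordinates); the wrist camera has in their place "T_tool_cam" (4x4, takes a point from camera to tool coordinates, whose origin is the TCP and whose axes are the flange's). Camera axes: x right, y down, z forward; pixel columns grow to the right and rows downward; lengths in m; the calibration is good to about 2 mm. A picture is of the moment at which its call begins: read the wrist's pose just before it. calibration takes no time and is no camera call.
- close_job(): hands the job in; it is judged then, once.
Trained networks look in the newest picture that a camera, given by its name, has taken for a name from the list of things; names that differ only in an ending like _2 or _b are one class to them, and where a whole thing is asked for, a point or a joint stands for the part that bears it (a point fixed in the world has none). Each returns a list of dicts, best first, with "p" (0 to 1); they miss things now and then, are a little off and sometimes report something else, mostly with a low value. They report only what shows in the picture. A call takes as long as a camera call. They do not tell look-alikes from the thing itself.
- models.find_in(camera, thing): "position" ([column, row] in pixels, amid what is visible of it).
The state is a dict: "time_s": time; "joints": joint angles; "qd": joint speeds; "joint_torque": joint torques, N m; "tcp_pos": TCP position; "eef_rot": TCP orientation; "contact_force": force on the tool from outside, world axes, zero at the start; "moment": the same for the moment, N m; "gripper_width": finger opening in m; "gripper_force": force on a finger pad.
Only numpy, scipy, OpenCV 4.12 (cv2) and the standard library are available. Lean on these libraries where they do the work, as an engineer would, in place of code of your own. Each camera call takes 0.05 s, during which the arm holds its last target. There are 200 camera calls.

### The job

Get the suction platen ready for the test panel. Slide the panel flat up against the stop bar at the back, square to it and centred over the zone that it now mostly covers, and set the three lever valves so that only the zone under the panel gets vacuum: its valve fully open, the other two fully shut. Leave everything else on the bench where it is.

Things in the scene. Friction and masses are not known exactly. Their poses are not given: they have to be found in the camera images.
- panel: the primed test panel with rows of paint dabs: a stiff flat board 116 (its x) x 104 (its y) x 6 mm, 70 g, lying loose on the platen, paint up. Origin: centre of its underside. It is too wide to be gripped across and lies flat, so it is pushed by its edges.
- platen: the suction platen, bolted down: an aluminium top 170 (x) x 426 (y) mm, 40 mm above the bench. Origin: under its centre, at bench height; x points away from the robot, y to the left along the platen, which may stand slightly turned. The three zones lie along y, each valve behind its zone at platen x = 112 mm.
- stop_bar (a point): middle of the near face of the dark stop bar along the far edge of the platen's top, at top level (platen x = 60 mm, y = 0). The bar is 8 mm wide, 8 mm high, 400 mm long along platen y. A panel flat against it has its centre at platen x = 2 mm.
- manifold (a point): middle of the top of the aluminium vacuum manifold behind the valves (platen x = 165 mm, y = 0, 45 mm above the bench): a bar 30 mm wide, 320 mm long along y, with a small gauge at its right-hand end reaching 100 mm above the bench. From platen x = 245 mm stands a blue pump, 170 mm high, switched off.
- zone_left (a point): centre of the left suction zone on the platen's top (platen x = 0, y = 130 mm): a dull grey square 90 mm wide with a field of 7 x 7 small black holes, 64 x 64 mm. Its axes are the platen's. Zones are 130 mm apart.
- zone_middle (a point): centre of the middle suction zone on the platen's top (platen x = 0, y = 0 mm): a dull grey square 90 mm wide with a field of 7 x 7 small black holes, 64 x 64 mm. Its axes are the platen's. Zones are 130 mm apart.
- zone_right (a point): centre of the right suction zone on the platen's top (platen x = 0, y = -130 mm): a dull grey square 90 mm wide with a field of 7 x 7 small black holes, 64 x 64 mm. Its axes are the platen's. Zones are 130 mm apart.
- tap1_pivot (a point): axis of one ball valve, at the height of the middle of its lever (74 mm above the bench); its axes are the platen's. The valve feeds the zone straight in front of it (towards the robot, same platen y). Which of the three places this valve has differs from start to start.
- tap1 (a joint): that valve's lever angle, in rad: 0 = shut, lever square across the pipe, pointing to the left along the platen (+y); 1.57 = fully open, lever in line with the pipe, pointing at the robot (platen -x). Grows counter-clockwise seen from above; hard stops at both ends. The lever stays where it is left; about 2 N at the red grip moves it.
- tap1_grip (a point): middle of that lever's red grip, 45 mm from the pivot; the grip is 46 mm long (22 to 68 mm from the pivot), 14 mm wide and 15 mm high (66 to 82 mm above the bench). The space under it and on both sides is free down to the platen, its stop bar and the manifold.
- tap2_pivot (a point): axis of one ball valve, at the height of the middle of its lever (74 mm above the bench); its axes are the platen's. The valve feeds the zone straight in front of it (towards the robot, same platen y). Which of the three places this valve has differs from start to start.
- tap2 (a joint): that valve's lever angle, in rad: 0 = shut, lever square across the pipe, pointing to the left along the platen (+y); 1.57 = fully open, lever in line with the pipe, pointing at the robot (platen -x). Grows counter-clockwise seen from above; hard stops at both ends. The lever stays where it is left; about 2 N at the red grip moves it.
- tap2_grip (a point): middle of that lever's red grip, 45 mm from the pivot; the grip is 46 mm long (22 to 68 mm from the pivot), 14 mm wide and 15 mm high (66 to 82 mm above the bench). The space under it and on both sides is free down to the platen, its stop bar and the manifold.
- tap3_pivot (a point): axis of one ball valve, at the height of the middle of its lever (74 mm above the bench); its axes are the platen's. The valve feeds the zone straight in front of it (towards the robot, same platen y). Which of the three places this valve has differs from start to start.
- tap3 (a joint): that valve's lever angle, in rad: 0 = shut, lever square across the pipe, pointing to the left along the platen (+y); 1.57 = fully open, lever in line with the pipe, pointing at the robot (platen -x). Grows counter-clockwise seen from above; hard stops at both ends. The lever stays where it is left; about 2 N at the red grip moves it.
- tap3_grip (a point): middle of that lever's red grip, 45 mm from the pivot; the grip is 46 mm long (22 to 68 mm from the pivot), 14 mm wide and 15 mm high (66 to 82 mm above the bench). The space under it and on both sides is free down to the platen, its stop bar and the manifold.
- steel_cup: a bystander, loose on the bench: small steel pouring cup, 61 x 49 x 32 mm. Origin: centre of its underside.
- orange_bulb: a bystander, loose on the bench: orange rubber bulb, 28 mm. Origin: centre of its underside.
- cast_block: a bystander, loose on the bench: cream plaster block, 58 x 54 x 22 mm. Origin: centre of its underside.
- felt_pen: a bystander, loose on the bench: white and black marker pen lying down, 135 x 17 mm. Origin: centre of its underside.
- brown_dropper: a bystander, loose on the bench: brown dropper bottle, 102 mm tall, 34 mm across. Origin: centre of its underside.
Not all that is in view belongs to the job. What is shaped like the panel but blue is not meant.

How it is judged:
By the outcome, as a careful person would: the job done as asked, in the order asked, and still so for the second after the job is handed in, with the robot touching nothing.
It also fails if it takes over 67 s, if anything falls off the work surface, if the arm or the gripper's body presses on something with over 40 N, if the wrist force passes 120 N, or if a joint passes its speed limit or range.

## Working session

There is one attempt and no reset: what is moved stays moved. The work goes in short steps, Python scripts to look and compute and a shell command to move; the robot and the scene stay as the last step left them, time stands still between calls to the robot, and variables do not carry over. Pictures are saved under pics/ and viewed, at most 10 in all, crops included, and the job is handed in when it is done.

```bash
mkdir -p pics; ls; python3 - <<'E'
from plant import telemetry, viewer, models
import cv2,numpy as np
s=telemetry.get_state();print(s['time_s'],s['tcp_pos'],s['eef_rot'],s['gripper_width'])
for c in ["top","scene"]:
    im=viewer.capture(c);cv2.imwrite(f"pics/{c}0.png",im[:,:,::-1])
    k=viewer.calibration(c);print(c,k['fx'],k['cx'],k['cy'],np.round(k['T'],3).tolist())
    if c=="top":
      for t in ["panel","platen","zone_left","zone_middle","zone_right","stop_bar","manifold","tap1_pivot","tap1_grip","tap2_grip","tap2_pivot"]:
        print(t,[(np.round(d['position']).tolist(),round(d['p'],2)) for d in models.find_in(c,t)])
E
```

```text
pics
0.0 [0.3036021  0.60236465 0.23363802] [ 1.79907531e+02 -8.01045147e-03 -2.67541120e+01] 0.08794464599702546
top 429.38652199089574 255.05319426593314 195.4261037117968 [[-0.097, -0.975, 0.2, 0.333], [-0.995, 0.094, -0.022, 0.077], [0.003, -0.202, -0.979, 1.358], [0.0, 0.0, 0.0, 1.0]]
panel [([212.0, 243.0], 0.64), ([163.0, 155.0], 0.61)]
platen [([241.0, 205.0], 0.74)]
zone_left [([242.0, 201.0], 0.55)]
zone_middle [([245.0, 203.0], 0.57)]
zone_right [([239.0, 205.0], 0.84)]
stop_bar [([242.0, 203.0], 0.79), ([255.0, 201.0], 0.42)]
manifold [([209.0, 201.0], 0.73), ([246.0, 204.0], 0.69)]
tap1_pivot [([208.0, 200.0], 0.74)]
tap1_grip [([202.0, 200.0], 0.71), ([242.0, 204.0], 0.58), ([292.0, 188.0], 0.35)]
tap2_grip [([288.0, 192.0], 0.62), ([208.0, 202.0], 0.22)]
tap2_pivot [([292.0, 187.0], 0.56)]
scene 405.0348482775381 256.0526857421271 191.23800586577724 [[0.621, -0.457, 0.637, -0.124], [-0.784, -0.361, 0.505, -0.512], [-0.001, -0.813, -0.582, 0.73], [0.0, 0.0, 0.0, 1.0]]
```

```bash
python3 - <<'E'
import cv2
im=cv2.imread("pics/top0.png");cv2.imwrite("pics/top0b.png",cv2.resize(im[120:330,110:390],None,fx=2.8,fy=2.8,interpolation=cv2.INTER_CUBIC))
E
```

```text
(no output)
```

View pics/top0b.png

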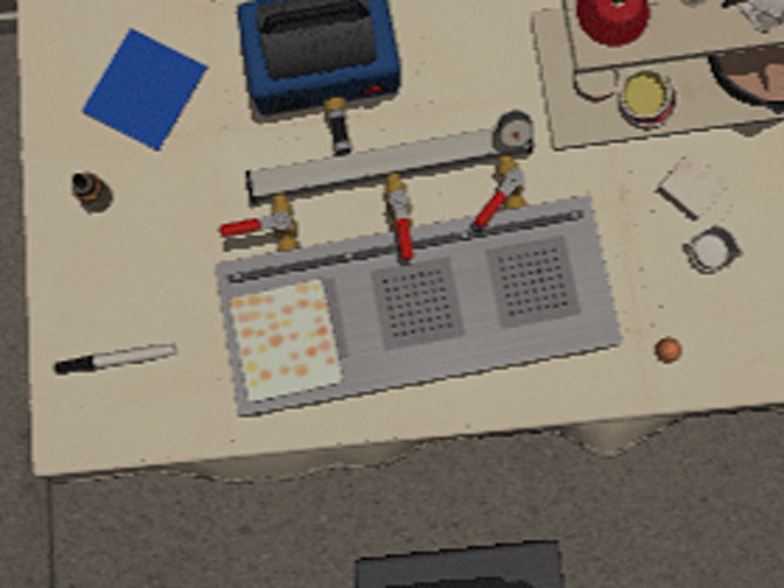

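View pics/scene0.png

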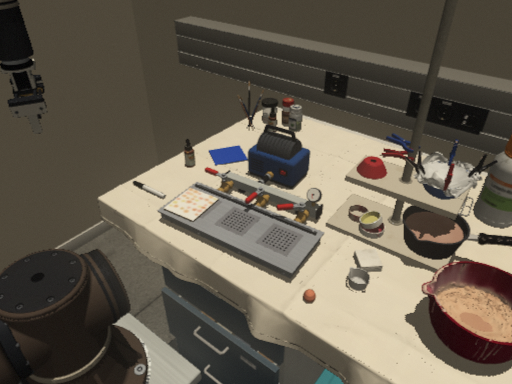

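The top view shows the cream panel with paint dabs at crop (285,340), i.e. image (212,241), over the left zone. The plain blue look-alike is at crop (145,90), i.e. image (162,152), off the platen. The dabbed one on the platen fits the description, and this enlarged crop confirms it. By the levers, left is shut (red at image (196,201)), middle is open (255,205) and right is half open (285,195). So I'll open the left one and shut the other two.

```bash
cat > h.py <<'E'
import numpy as np,cv2
from plant import telemetry,viewer
from scipy.spatial.transform import Rotation as R
def cal(c):
    k=viewer.calibration(c)
    if c=="wrist":
        s=telemetry.get_state();T=np.eye(4);T[:3,:3]=R.from_euler('xyz',s['eef_rot'],degrees=True).as_matrix();T[:3,3]=s['tcp_pos']
        return k,T@np.array(k['T_tool_cam'])
    return k,np.array(k['T'])
def w(kT,uv,z):
    k,T=kT;d=T[:3,:3]@np.array([(uv[0]-k['cx'])/k['fx'],(uv[1]-k['cy'])/k['fy'],1]);p=T[:3,3]
    return p+d*(z-p[2])/d[2]
def px(kT,P):
    k,T=kT;q=T[:3,:3].T@(np.array(P)-T[:3,3]);return np.array([k['fx']*q[0]/q[2]+k['cx'],k['fy']*q[1]/q[2]+k['cy']])
E
python3 - <<'E'
from h import *
kT=cal("top");C=lambda u,v,z:w(kT,(u/2.8+110-.3,v/2.8+120-.3),z)[:2]
P=[C(217,265,.04),C(588,197,.04),C(621,343,.04),C(241,416,.04)]
print(np.round(P,4).tolist(),[round(np.linalg.norm(P[i]-P[(i+1)%4]),4) for i in range(4)])
c=np.mean(P,0);d=(P[0]+P[3]-P[1]-P[2]);d/=np.linalg.norm(d);e=(P[0]+P[1]-P[2]-P[3]);print("centre",c,"yaw y",np.degrees(np.arctan2(-d[0],d[1])),"x",np.degrees(np.arctan2(e[1],e[0])))
Q=[C(229,295,.046),C(324,279,.046),C(343,382,.046),C(250,402,.046)]
a=Q[0]+Q[3]-Q[1]-Q[2]
print("panel",np.mean(Q,0),[round(np.linalg.norm(Q[i]-Q[(i+1)%4]),4) for i in range(4)],np.degrees(np.arctan2(-a[0],a[1])))
print("pen",C(115,358,.01),"dropper",C(88,190,.08))
import json
k=viewer.calibration("wrist");print(np.round(k['T_tool_cam'],3).tolist(),k['fx'])
E
```

```text
[[0.5635, 0.262], [0.6005, -0.1573], [0.4346, -0.1726], [0.3961, 0.2469]] [np.float64(0.421), np.float64(0.1666), np.float64(0.4213), np.float64(0.1681)]
centre [0.4986894  0.04476483] yaw y 5.145974895206298 x 5.191450965976135
panel [0.47364762 0.1911204 ] [np.float64(0.1055), np.float64(0.1147), np.float64(0.1023), np.float64(0.1191)] 5.3197896172615255
pen [0.47485035 0.3863037 ] dropper [0.65247367 0.39070131]
[[-0.001, -0.969, -0.247, 0.065], [1.0, -0.001, -0.0, 0.0], [0.0, -0.247, 0.969, -0.15], [0.0, 0.0, 0.0, 1.0]] 287.1881184158973
```

```bash
python3 -m handwheel '[{"grip":-1,"travel":[0.77,0.62,0],"spin":0.97},{"grip":-1,"travel":[0.8,0.58,0],"spin":0.97},{"grip":-1,"travel":[0.85,0.5,0],"spin":0.97},{"grip":-1,"travel":[0.9,0.42,0],"spin":0.97},{"grip":-1,"travel":[0.94,0.34,0],"spin":0.97},{"grip":-1,"travel":[0.96,0.25,0],"spin":0.97},{"grip":-1,"travel":[0.98,0.17,0],"spin":0.97},{"grip":-1,"travel":[0.99,0.08,0],"spin":0.97}]' >/dev/null
python3 -m handwheel '[{"grip":-1,"travel":[1,0,0],"spin":0.97},{"grip":-1,"travel":[0.99,-0.1,0],"spin":0.97},{"grip":-1,"travel":[0.98,-0.2,0],"spin":0.97},{"grip":-1,"travel":[0.95,-0.3,0],"spin":0.95},{"grip":-1,"travel":[0.95,-0.3,0],"spin":0},{"grip":-1,"travel":[0.95,-0.3,0],"spin":0},{"grip":-1,"travel":[0.5,-0.2,0],"spin":0},{"grip":-1,"travel":[0,0,0],"spin":0}]'
python3 - <<'E'
from h import *
im=viewer.capture("wrist");np.save("w1.npy",im);cv2.imwrite("pics/w1.png",cv2.resize(im[:,:,::-1],(768,576)))
kT=cal("wrist");np.save("w1T.npy",kT[1]);s=telemetry.get_state();print(s['time_s'],s['tcp_pos'],s['eef_rot'])
E
```

```text
time_s: 2.65
tcp_pos: [0.4533, 0.2732, 0.2347]
eef_rot: [-180.0, 0.0, -84.9]
contact_force: [-0.7, 0.0, 0.3]
gripper_width: 0.0875
gripper_force: 0.0
2.7 [0.45311014 0.27371616 0.23467143] [-1.79987871e+02  1.75413258e-02 -8.48851458e+01]
```

View pics/w1.png

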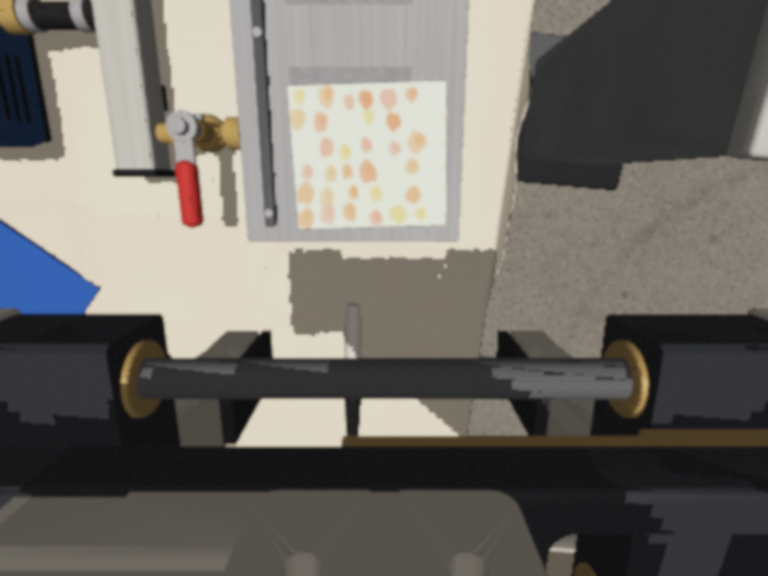

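The wrist view shows the panel at (288–446, 82–229) on the platen's left end, with platen corners at (249,241) and (459,241). The stop bar's end is at (270,224). The left lever at (190,190) points left (shut), and the pen is well clear.

```bash
cat > pan.py <<'E'
from h import *
def panel(im,kT):
    hsv=cv2.cvtColor(im,cv2.COLOR_RGB2HSV);Lab=cv2.cvtColor(im,cv2.COLOR_RGB2LAB).astype(int)
    m=((im.max(2)>170)).astype(np.uint8)
    m[:52]=m[:52]
    return m
E
python3 - <<'E'
from h import *
im=np.load("w1.npy");T=np.load("w1T.npy");k=viewer.calibration("wrist");kT=(k,T)
W=lambda u,v,z:w(kT,(u/1.5-.17,v/1.5-.17),z)[:2]
Q=[W(298,229,.046),W(288,86,.046),W(446,82,.046),W(445,226,.046)]
c=np.mean(Q,0);a=Q[0]+Q[3]-Q[1]-Q[2];b=Q[0]+Q[1]-Q[2]-Q[3]
print("panel",c,[round(np.linalg.norm(Q[i]-Q[(i+1)%4]),4) for i in range(4)],np.degrees(np.arctan2(-a[0],a[1])),np.degrees(np.arctan2(b[1],b[0])))
A=W(249,241,.04);B=W(459,241,.04);print("platen end",A,B,np.linalg.norm(A-B))
x=(A-B)/np.linalg.norm(A-B);C=W(233,2,.04);D=W(468,2,.04);d1=A-C;d2=B-D
for d in(x,): print(np.degrees(np.arctan2(d[1],d[0])))
for d in(d1,d2):print(np.degrees(np.arctan2(-d[0],d[1])))
E1=W(274,224,.04)-W(264,2,.04);print(np.degrees(np.arctan2(-E1[0],E1[1])))
E0=(A+B)/2;yaw=np.radians(5.15);ux=np.array([np.cos(yaw),np.sin(yaw)]);uy=np.array([-ux[1],ux[0]])
o=E0-.213*uy;print("origin",o);r=c-o;print("panel in platen",r@ux,r@uy)
r=W(183,124,.085)-o;print("pivot",r@ux,r@uy); r=W(272,200,.048)-o;print("bar near edge x",r@ux,r@uy)
for q in Q: print(np.round([(q-o)@ux,(q-o)@uy],4))
E
```

```text
panel [0.46990775 0.19400711] [np.float64(0.1031), np.float64(0.1142), np.float64(0.1034), np.float64(0.115)] 6.461842868700395 6.314842973445152
platen end [0.56115801 0.26538552] [0.39338603 0.25051169] 0.16843001200961372
5.06631238937498
4.443233392166925
5.379922028671877
4.0404505385044045
origin [0.49639164 0.04580846]
panel in platen -0.013074144638129882 0.1499776780659958
pivot 0.10709549326938061 0.12992881620308186
bar near edge x 0.06160423106001289 0.18032018554022483
[0.0432 0.2027]
[0.0452 0.0996]
[-0.069   0.0971]
[-0.0717  0.2005]
```

```bash
python3 -m handwheel '[{"grip":-0.7,"travel":[0,-0.4,0.9],"spin":0.05},{"grip":-0.7,"travel":[0,0,1],"spin":0},{"grip":-0.7,"travel":[0,0,1],"spin":0},{"grip":-0.7,"travel":[0,0,1],"spin":0},{"grip":-0.7,"travel":[0,0,1],"spin":0},{"grip":-0.7,"travel":[0,0,1],"spin":0},{"grip":-0.7,"travel":[0,0,0.9],"spin":0},{"grip":-0.7,"travel":[0,0,0.55],"spin":0}]' 5 ;python3 -m handwheel '[{"grip":-0.7,"travel":[0.2,0,0],"spin":0},{"grip":-0.7,"travel":[0,0,0],"spin":0}]'; python3 - <<'E'
from h import *
im=viewer.capture("wrist");cv2.imwrite("pics/w2.png",cv2.resize(im[:,:,::-1],(768,576)))
E
```

```text
time_s: 3.7
tcp_pos: [0.4624, 0.275, 0.0497]
eef_rot: [180.0, -0.0, -85.1]
contact_force: [-0.6, -0.1, 0.0]
gripper_width: 0.0744
gripper_force: 0.0
time_s: 3.95
tcp_pos: [0.4636, 0.2697, 0.0515]
eef_rot: [-180.0, 0.0, -85.1]
contact_force: [0.1, -0.7, -0.4]
gripper_width: 0.0747
gripper_force: 0.0
```

View pics/w2.png

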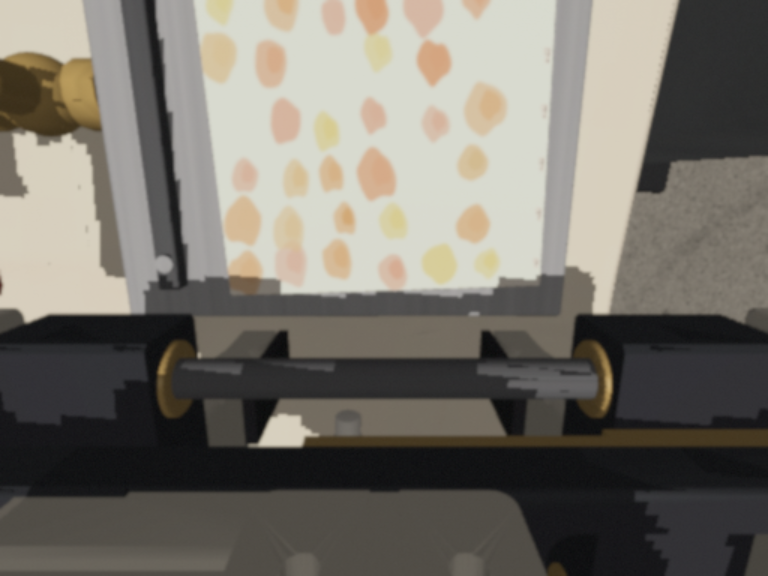

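```bash
python3 -m handwheel '[{"grip":-0.7,"travel":[0.2,0,0],"spin":0},{"grip":-0.7,"travel":[0.2,0,0],"spin":0},{"grip":-0.7,"travel":[0.2,0,0],"spin":0},{"grip":-0.7,"travel":[0.2,0,0],"spin":0},{"grip":-0.7,"travel":[0.2,0,0],"spin":0},{"grip":-0.7,"travel":[0.15,0,0],"spin":0},{"grip":-0.7,"travel":[0.1,0,0],"spin":0},{"grip":-0.7,"travel":[0,0,0],"spin":0}]'
python3 - <<'E'
from h import *
im=viewer.capture("wrist");cv2.imwrite("pics/w3.png",cv2.resize(im[:,:,::-1],(768,576)))
np.save("w3.npy",im);np.save("w3T.npy",cal("wrist")[1])
E
```

```text
time_s: 5.0
tcp_pos: [0.4661, 0.2383, 0.0509]
eef_rot: [-180.0, -0.0, -85.1]
contact_force: [0.4, 0.1, 0.6]
gripper_width: 0.0746
gripper_force: 0.4
```

View pics/w3.png

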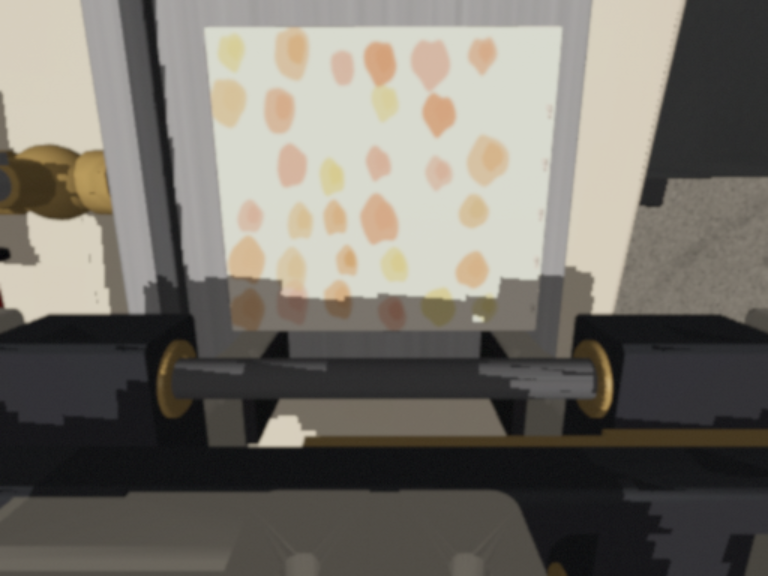

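The panel is now squared against the fingers: its left edge is at row 330 and its far (right) edge at row 27.

```bash
python3 - <<'E'
from h import *
k=viewer.calibration("wrist");kT=(k,np.load("w3T.npy"))
o=np.array([.4972,.0456]);yaw=np.radians(5.1);ux=np.array([np.cos(yaw),np.sin(yaw)]);uy=np.array([-ux[1],ux[0]])
W=lambda u,v,z:w(kT,(u/1.5-.17,v/1.5-.17),z)[:2]
for u,v in[(232,331),(206,28),(561,27),(536,331)]:
    q=W(u,v,.046)-o;print(np.round([q@ux,q@uy],4))
t=np.array(telemetry.get_state()['tcp_pos'][:2])-o;print("tcp",t@ux,t@uy)
# platen outer edges & bar: near edge right, far edge
for n,z,pts in[("near edge",.04,[(563,331),(590,10)]),("bar",.048,[(184,315),(150,10)]),("far",.04,[(123,260),(85,10)])]:
    for p in pts: q=W(*p,z)-o;print(n,np.round([q@ux,q@uy],4))
E
```

```text
[0.0423 0.1846]
[0.0412 0.0818]
[-0.0726  0.082 ]
[-0.0731  0.1851]
tcp -0.013936195476879704 0.1947313552274675
near edge [-0.086   0.1873]
near edge [-0.0839  0.0752]
bar [0.0588 0.1775]
bar [0.0575 0.0773]
far [0.0831 0.1582]
far [0.0828 0.0745]
```

```bash
python3 -m handwheel '[{"grip":-0.7,"travel":[0.13,0,0],"spin":0},{"grip":-0.7,"travel":[0,0,0],"spin":0},{"grip":-0.7,"travel":[-0.5,0,0],"spin":0},{"grip":-0.7,"travel":[0,0,-1],"spin":0},{"grip":-0.7,"travel":[0,0,-1],"spin":0},{"grip":-0.7,"travel":[0,0,-1],"spin":0},{"grip":-0.7,"travel":[0,0,-1],"spin":0},{"grip":-0.7,"travel":[0,0,-1],"spin":0}]'
python3 -m handwheel '[{"grip":-0.7,"travel":[0.5,0,-1],"spin":0},{"grip":-0.7,"travel":[0,0,0],"spin":0}]'
python3 - <<'E'
from h import *
im=viewer.capture("wrist");cv2.imwrite("pics/w4.png",cv2.resize(im[:256,100:356,::-1],None,fx=2.3,fy=2.3,interpolation=cv2.INTER_CUBIC))
np.save("w4.npy",im);np.save("w4T.npy",cal("wrist")[1])
E
```

```text
time_s: 6.05
tcp_pos: [0.465, 0.2482, 0.1766]
eef_rot: [180.0, -0.0, -85.1]
contact_force: [0.4, 0.4, 0.1]
gripper_width: 0.0742
gripper_force: 0.0
time_s: 6.3
tcp_pos: [0.467, 0.2361, 0.2028]
eef_rot: [-179.8, 0.1, -85.1]
contact_force: [0.3, 0.3, 0.2]
gripper_width: 0.0745
gripper_force: 0.0
```

View pics/w4.png

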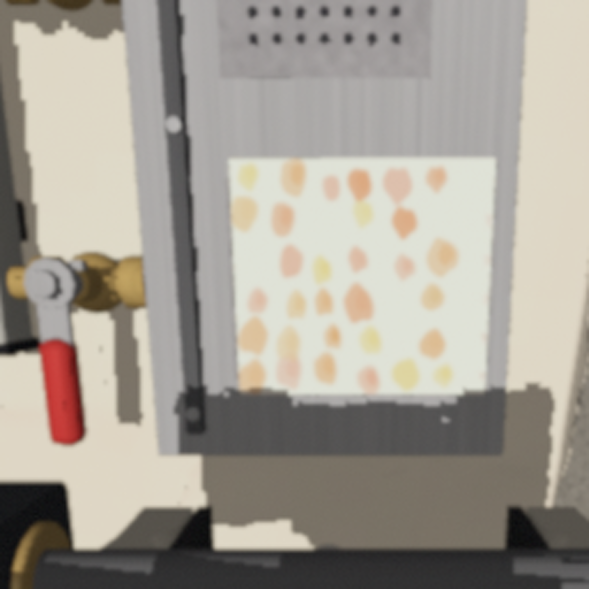

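The crop shows panel edges at rows 157 and 394, the middle zone's edge at row 77 and the platen's end at row 454.

```bash
python3 - <<'E'
from h import *
k=viewer.calibration("wrist");kT=(k,np.load("w4T.npy"))
o=np.array([.4972,.0456]);yaw=np.radians(5.1);ux=np.array([np.cos(yaw),np.sin(yaw)]);uy=np.array([-ux[1],ux[0]])
W=lambda u,v,z:w(kT,(u/2.3+100-.3,v/2.3-.3),z)[:2]
for n,u,v,z in[("pFL",239,393.5,.046),("pFR",228,158,.046),("pNR",496,157,.046),("pNL",486,394,.046),("zone edge L",219,77,.04),("zone edge R",431,77,.04),("endF",162,454,.04),("endN",503,454,.04),("bar near",202,420,.048),("bar near",184,60,.048),("pivot",52,283,.088),("grip tip",67,440,.082),("bar end",195,432,.048),("hole",252,39,.04),("hole",396,39,.04)]:
    q=W(u,v,z)-o;print(n,np.round([q@ux,q@uy],4))
E
```

```text
pFL [0.0411 0.18  ]
pFR [0.0408 0.0776]
pNR [-0.0742  0.0777]
pNL [-0.0744  0.1807]
zone edge L [0.044  0.0446]
zone edge R [-0.0462  0.045 ]
endF [0.0814 0.2108]
endN [-0.0851  0.2115]
bar near [0.0588 0.1921]
bar near [0.0566 0.0403]
pivot [0.1036 0.129 ]
grip tip [0.1077 0.1931]
bar end [0.0624 0.1979]
hole [0.0293 0.0302]
hole [-0.0312  0.0305]
```

```bash
python3 -m handwheel '[{"grip":-0.5,"travel":[0.6,0.9,0],"spin":0},{"grip":-0.5,"travel":[0.65,0.9,0],"spin":0},{"grip":-0.5,"travel":[0.65,0.9,0],"spin":0},{"grip":-0.5,"travel":[0.6,0.8,0],"spin":0},{"grip":-0.5,"travel":[0,0,0],"spin":-1},{"grip":-0.5,"travel":[0,0,0],"spin":-1},{"grip":-0.5,"travel":[0,0,0],"spin":-1},{"grip":-0.5,"travel":[0,0,0],"spin":-1}]'>/dev/null
python3 -m handwheel '[{"grip":-0.5,"travel":[0,0,0],"spin":-1},{"grip":-0.5,"travel":[0,0,0],"spin":-1},{"grip":-0.5,"travel":[0,0,0],"spin":-1},{"grip":-0.5,"travel":[0,0,0],"spin":-1},{"grip":-0.5,"travel":[0,0,0],"spin":-1},{"grip":-0.5,"travel":[0,0,0],"spin":-1},{"grip":-0.5,"travel":[0,0,0],"spin":-1},{"grip":-0.5,"travel":[0,0,0],"spin":-1}]'>/dev/null
python3 -m handwheel '[{"grip":-0.5,"travel":[0,0,0],"spin":-1},{"grip":-0.5,"travel":[0,0,0],"spin":-1},{"grip":-0.5,"travel":[0,0,0],"spin":-1},{"grip":-0.5,"travel":[0,0,0],"spin":-1},{"grip":-0.5,"travel":[0,0,0],"spin":-1},{"grip":-0.5,"travel":[0,0,0],"spin":-1},{"grip":-0.5,"travel":[0,0,0],"spin":0},{"grip":-0.5,"travel":[0,0,0],"spin":0}]'
python3 - <<'E'
from h import *
o=np.array([.4972,.0456]);yaw=np.radians(4.95);ux=np.array([np.cos(yaw),np.sin(yaw)]);uy=np.array([-ux[1],ux[0]])
t=np.array(telemetry.get_state()['tcp_pos'][:2])-o;print("tcp",t@ux,t@uy)
E
```

```text
time_s: 9.35
tcp_pos: [0.3842, 0.1655, 0.2004]
eef_rot: [180.0, 0.0, 4.8]
contact_force: [0.3, -0.0, 0.1]
gripper_width: 0.0656
gripper_force: 0.0
tcp -0.10218831948198548 0.12921222469393845
```

```bash
python3 -m handwheel '[{"grip":-0.5,"travel":[0,0,1],"spin":-0.03},{"grip":-0.5,"travel":[0,0,1],"spin":0},{"grip":-0.5,"travel":[0,0,1],"spin":0},{"grip":-0.5,"travel":[0,0,1],"spin":0},{"grip":-0.5,"travel":[0,0,1],"spin":0},{"grip":-0.5,"travel":[0,0,0.7],"spin":0},{"grip":-0.5,"travel":[0,0,0.25],"spin":0},{"grip":-0.5,"travel":[0,0,0],"spin":0}]'
python3 -m handwheel '[{"grip":-0.5,"travel":[0.3,0,0],"spin":0},{"grip":-0.5,"travel":[0.3,0,0],"spin":0},{"grip":-0.5,"travel":[0.2,0,0],"spin":0},{"grip":-0.5,"travel":[0.2,0,0],"spin":0},{"grip":-0.5,"travel":[0.1,0,0],"spin":0},{"grip":-0.5,"travel":[0.1,0,0],"spin":0},{"grip":-0.5,"travel":[0,0,0],"spin":0}]'
python3 -m handwheel '[{"grip":-0.5,"travel":[0.08,0,0],"spin":0},{"grip":-0.5,"travel":[0,0,0],"spin":0}]'
python3 -m handwheel '[{"grip":-0.5,"travel":[0.06,0,0],"spin":0},{"grip":-0.5,"travel":[0,0,0],"spin":0}]'
```

```text
time_s: 10.35
tcp_pos: [0.3844, 0.1654, 0.052]
eef_rot: [180.0, 0.0, 5.0]
contact_force: [0.3, -0.7, 0.4]
gripper_width: 0.066
gripper_force: 0.0
time_s: 11.22
tcp_pos: [0.4144, 0.1681, 0.052]
eef_rot: [180.0, -0.0, 5.0]
contact_force: [-0.9, -0.1, -0.2]
gripper_width: 0.0658
gripper_force: 0.0
time_s: 11.48
tcp_pos: [0.4164, 0.1683, 0.0521]
eef_rot: [-180.0, -0.0, 5.1]
contact_force: [0.3, -0.9, 0.3]
gripper_width: 0.0652
gripper_force: 0.0
time_s: 11.72
tcp_pos: [0.4179, 0.1685, 0.0521]
eef_rot: [-180.0, -0.0, 5.1]
contact_force: [-0.3, 0.1, 0.3]
gripper_width: 0.0658
gripper_force: 0.0
```

```bash
python3 -m handwheel '[{"grip":-0.5,"travel":[0.06,0,0.04],"spin":0},{"grip":-0.5,"travel":[0,0,0],"spin":0}]'|sed -n 2,4p
for i in 1; do python3 -m handwheel '[{"grip":-0.5,"travel":[0.04,0,0],"spin":0},{"grip":-0.5,"travel":[0,0,0],"spin":0}]'|sed -n 2,4p; done
python3 -m handwheel '[{"grip":-0.5,"travel":[0.03,0,0],"spin":0},{"grip":-0.5,"travel":[0,0,0],"spin":0}]'|sed -n 2,4p
```

```text
tcp_pos: [0.4192, 0.1684, 0.0512]
eef_rot: [180.0, 0.0, 5.1]
contact_force: [-2.9, 0.3, 5.4]
tcp_pos: [0.4202, 0.1685, 0.0512]
eef_rot: [180.0, 0.0, 5.1]
contact_force: [-2.8, -1.1, 4.2]
tcp_pos: [0.4209, 0.1686, 0.0512]
eef_rot: [180.0, 0.0, 5.1]
contact_force: [-2.0, -0.6, 5.5]
```

```bash
python3 - <<'E'
from h import *
im=viewer.capture("wrist");cv2.imwrite("pics/w5.png",cv2.resize(im[:,:,::-1],(768,576)))
np.save("w5.npy",im);np.save("w5T.npy",cal("wrist")[1])
E
```

```text
(no output)
```

View pics/w5.png

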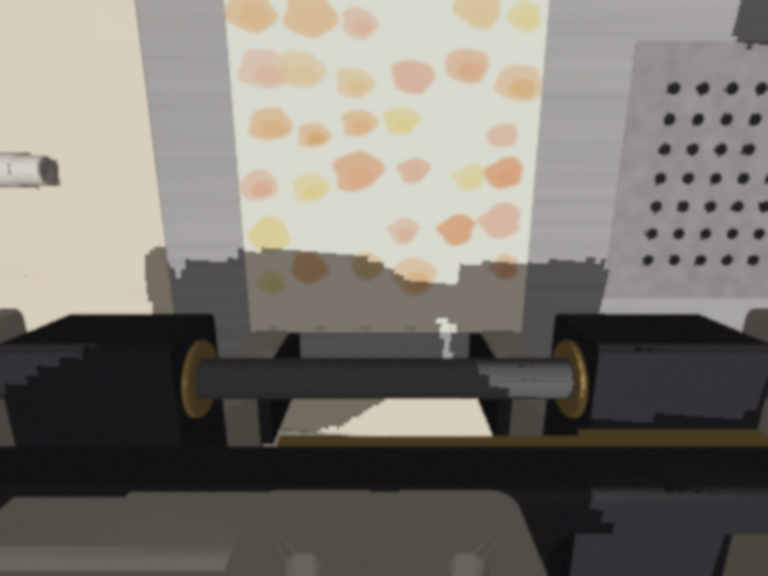

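The panel's near edge is at row 331, flush with the fingers as before, so it's sliding properly. The z force is probably the tips brushing the platen, so I'll lift slightly and go on pushing.

```bash
python3 -m handwheel '[{"grip":-0.5,"travel":[0,0,-0.03],"spin":0},{"grip":-0.5,"travel":[0.04,0,0],"spin":0},{"grip":-0.5,"travel":[0,0,0],"spin":0}]'|sed -n 2,4p
python3 -m handwheel '[{"grip":-0.5,"travel":[0.04,0,0],"spin":0},{"grip":-0.5,"travel":[0,0,0],"spin":0}]'|sed -n 2,4p
python3 -m handwheel '[{"grip":-0.5,"travel":[0.04,0,0],"spin":0},{"grip":-0.5,"travel":[0,0,0],"spin":0}]'|sed -n 2,4p
```

```text
tcp_pos: [0.4221, 0.1688, 0.0517]
eef_rot: [-180.0, 0.0, 5.1]
contact_force: [-1.3, -0.6, -0.2]
tcp_pos: [0.4224, 0.1686, 0.0516]
eef_rot: [180.0, 0.1, 5.0]
contact_force: [-5.6, 1.4, 2.6]
tcp_pos: [0.4226, 0.1686, 0.0515]
eef_rot: [180.0, 0.1, 5.0]
contact_force: [-10.2, 3.8, 5.6]
```

```bash
python3 -m handwheel '[{"grip":-0.5,"travel":[0.04,0,0],"spin":0},{"grip":-0.5,"travel":[0,0,0],"spin":0}]'|sed -n 2,4p
python3 -m handwheel '[{"grip":-0.5,"travel":[-0.3,0,0],"spin":0},{"grip":-0.5,"travel":[-0.3,0,0],"spin":0},{"grip":1,"travel":[0,0,-1],"spin":0},{"grip":1,"travel":[0,0,-1],"spin":0},{"grip":1,"travel":[0,0,-1],"spin":0},{"grip":1,"travel":[0,0,-1],"spin":0},{"grip":1,"travel":[0.8,0,-1],"spin":0},{"grip":1,"travel":[0.8,0,-1],"spin":0}]'|sed -n 2,4p
python3 -m handwheel '[{"grip":1,"travel":[0.8,0,0],"spin":0},{"grip":1,"travel":[0,0,0],"spin":0}]'|sed -n 1,4p
python3 - <<'E'
from h import *
im=viewer.capture("wrist");cv2.imwrite("pics/w6.png",cv2.resize(im[:230,100:412,::-1],None,fx=2.5,fy=2.5,interpolation=cv2.INTER_CUBIC))
np.save("w6.npy",im);np.save("w6T.npy",cal("wrist")[1])
E
```

```text
tcp_pos: [0.4228, 0.1686, 0.0514]
eef_rot: [180.0, 0.2, 5.0]
contact_force: [-15.3, 5.8, 9.1]
tcp_pos: [0.4502, 0.1712, 0.2029]
eef_rot: [-180.0, -0.0, 5.1]
contact_force: [0.3, 0.5, -0.9]
time_s: 14.9
tcp_pos: [0.4704, 0.1728, 0.201]
eef_rot: [180.0, 0.0, 5.0]
contact_force: [-0.4, -0.5, 0.1]
```

View pics/w6.png

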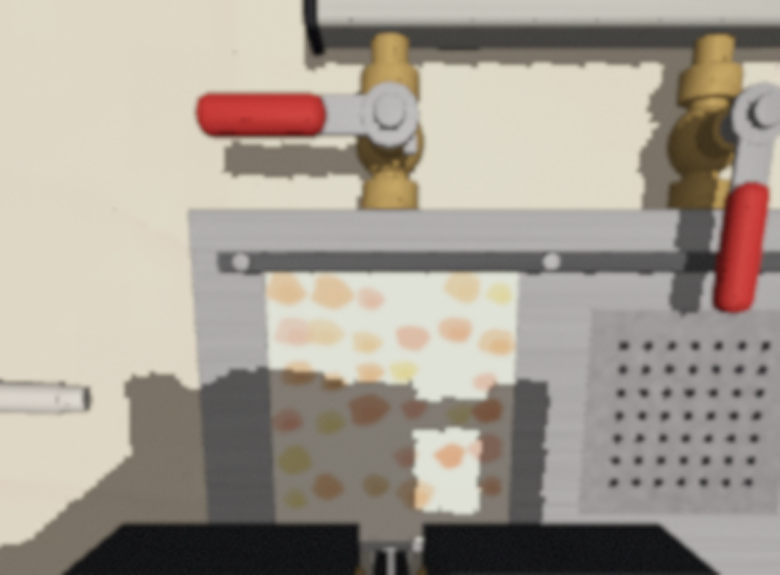

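The panel lies flush along the bar (row 271) from column 266 to 519. The middle zone's edge runs (594,312)–(580,512) and the platen's end (190,211)–(207,520).

```bash
python3 - <<'E'
from h import *
k=viewer.calibration("wrist");kT=(k,np.load("w6T.npy"))
o=np.array([.4984,.0456]);yaw=np.radians(5.0);ux=np.array([np.cos(yaw),np.sin(yaw)]);uy=np.array([-ux[1],ux[0]])
W=lambda u,v,z:w(kT,(u/2.5+100-.3,v/2.5-.3),z)[:2]
for n,u,v,z in[("pFL",266,273,.046),("pFR",519,272,.046),("pNL",275,520,.046),("pNR",510,520,.046),("zone far",594,312,.04),("zone near",580,512,.04),("end far",190,211,.04),("end near",207,520,.04),("bar near",230,272,.048),("bar near",770,272,.048),("pivotL",390,113,.088),("pivotM",768,108,.088),("far edge L",200,211,.04),("far edge R",640,211,.04),("gripL",260,115,.082),("gripMtip",735,303,.082)]:
    q=W(u,v,z)-o;print(n,np.round([q@ux,q@uy],4))
t=telemetry.get_state()['tcp_pos'];q=np.array(t[:2])-o;print("tcp",q@ux,q@uy,t[2])
E
```

```text
pFL [0.0572 0.18  ]
pFR [0.0575 0.0771]
pNL [-0.048   0.1807]
pNR [-0.0481  0.0764]
zone far [0.0415 0.0438]
zone near [-0.0462  0.044 ]
end far [0.0816 0.2108]
end near [-0.0498  0.2124]
bar near [0.0575 0.1942]
bar near [ 0.0573 -0.0241]
pivotL [0.1069 0.1295]
pivotM [0.1084 0.0037]
far edge L [0.0816 0.2068]
far edge R [0.0815 0.0278]
gripL [0.1077 0.1738]
gripMtip [0.0454 0.0045]
tcp -0.017715816982657624 0.1289216464048497 0.20064854481730413
```

Panel centre comes out at y ≈ 0.130 and square, so the panel is done. Next the left valve: closed fingers go down behind its lever.

```bash
python3 -m handwheel '[{"grip":1,"travel":[0.91,-0.26,0],"spin":0},{"grip":1,"travel":[0.91,-0.26,0],"spin":0},{"grip":1,"travel":[0.91,-0.26,0],"spin":0},{"grip":1,"travel":[0.91,-0.26,0],"spin":0},{"grip":1,"travel":[0.91,-0.26,0],"spin":0},{"grip":1,"travel":[0.91,-0.26,0],"spin":0},{"grip":1,"travel":[0.91,-0.26,0],"spin":0},{"grip":1,"travel":[0,0,0.5],"spin":0}]'|sed -n 2,7p
python3 -m handwheel '[{"grip":1,"travel":[0,0,0.9],"spin":0},{"grip":1,"travel":[0,0,0.9],"spin":0},{"grip":1,"travel":[0,0,0.9],"spin":0},{"grip":1,"travel":[0,0,0.9],"spin":0},{"grip":1,"travel":[0,0,0.7],"spin":0},{"grip":1,"travel":[0,0,0.4],"spin":0},{"grip":1,"travel":[0,0,0],"spin":0}]'|sed -n 2,7p
python3 - <<'E'
from h import *
o=np.array([.4984,.0456]);yaw=np.radians(5.0);ux=np.array([np.cos(yaw),np.sin(yaw)]);uy=np.array([-ux[1],ux[0]])
t=telemetry.get_state()['tcp_pos'];q=np.array(t[:2])-o;print("tcp",q@ux,q@uy,t[2])
E
```

```text
tcp_pos: [0.625, 0.2328, 0.1883]
eef_rot: [180.0, 0.0, 5.0]
contact_force: [-0.6, 0.9, -0.9]
gripper_width: 0.0003
gripper_force: 0.0
tcp_pos: [0.624, 0.2321, 0.0711]
eef_rot: [180.0, 0.1, 5.1]
contact_force: [-0.6, 0.0, 0.4]
gripper_width: 0.0004
gripper_force: 0.0
tcp 0.14135455843485412 0.17486423657857014 0.07110615368898238
```

```bash
python3 -m handwheel '[{"grip":1,"travel":[-0.48,-0.12,0],"spin":0},{"grip":1,"travel":[-0.68,-0.32,0],"spin":0},{"grip":1,"travel":[-0.68,-0.08,0],"spin":0},{"grip":1,"travel":[-0.36,0.2,0],"spin":0},{"grip":1,"travel":[-0.36,0.2,0],"spin":0},{"grip":1,"travel":[-0.4,0.5,0],"spin":0},{"grip":1,"travel":[0,0.2,0],"spin":0},{"grip":1,"travel":[0,0,0],"spin":0}]'|sed -n 1,5p
python3 -m handwheel '[{"grip":1,"travel":[0,0.1,0],"spin":0},{"grip":1,"travel":[0,0,0],"spin":0}]'|sed -n 2,5p
python3 -m handwheel '[{"grip":1,"travel":[0,0.08,0],"spin":0},{"grip":1,"travel":[0,0,0],"spin":0}]'|sed -n 2,5p
```

```text
time_s: 17.82
tcp_pos: [0.5517, 0.2103, 0.0716]
eef_rot: [180.0, 0.1, 5.0]
contact_force: [0.6, 0.0, -0.0]
gripper_width: 0.0001
tcp_pos: [0.5523, 0.2087, 0.0716]
eef_rot: [180.0, 0.0, 5.0]
contact_force: [0.5, 0.3, 0.8]
gripper_width: 0.0005
tcp_pos: [0.5524, 0.2068, 0.0717]
eef_rot: [180.0, 0.0, 5.1]
contact_force: [-0.5, 0.1, -0.5]
gripper_width: 0.0006
```

```bash
python3 -m handwheel '[{"grip":1,"travel":[0,0.1,0],"spin":0},{"grip":1,"travel":[0,0,0],"spin":0}]'|sed -n 2,4p
python3 -m handwheel '[{"grip":1,"travel":[0,0.08,0],"spin":0},{"grip":1,"travel":[0,0,0],"spin":0}]'|sed -n 2,4p
python3 -m handwheel '[{"grip":1,"travel":[0,0.08,0],"spin":0},{"grip":1,"travel":[0,0,0],"spin":0}]'|sed -n 2,4p
python3 - <<'E'
from h import *
im=viewer.capture("wrist");cv2.imwrite("pics/w7.png",cv2.resize(im[:,:,::-1],(768,576)))
E
```

```text
tcp_pos: [0.5526, 0.2043, 0.0718]
eef_rot: [180.0, 0.0, 5.1]
contact_force: [0.1, 0.3, -0.3]
tcp_pos: [0.5528, 0.2033, 0.0718]
eef_rot: [-179.9, -0.0, 5.1]
contact_force: [-2.9, 5.8, -0.2]
tcp_pos: [0.5529, 0.203, 0.0719]
eef_rot: [-179.8, -0.1, 5.1]
contact_force: [-6.6, 13.0, -0.1]
```

View pics/w7.png

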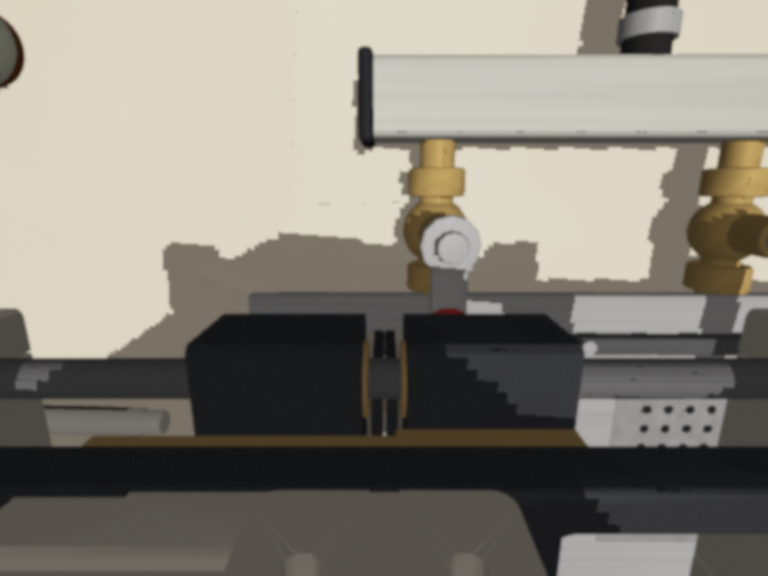

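The left lever now points at the robot and sits on its stop (14 N). I'll back off and go over to the middle lever's right side.

```bash
python3 -m handwheel '[{"grip":1,"travel":[0,-0.3,0],"spin":0},{"grip":1,"travel":[0,0,-1],"spin":0},{"grip":1,"travel":[0,0,-1],"spin":0},{"grip":1,"travel":[0,0.9,0],"spin":0},{"grip":1,"travel":[0,1,0],"spin":0},{"grip":1,"travel":[0,1,0],"spin":0},{"grip":1,"travel":[0,1,0],"spin":0},{"grip":1,"travel":[0,1,0],"spin":0}]'|sed -n 1,4p
python3 -m handwheel '[{"grip":1,"travel":[0,1,0],"spin":0},{"grip":1,"travel":[0,1,0],"spin":0},{"grip":1,"travel":[0,0.85,0],"spin":0},{"grip":1,"travel":[0,0,0],"spin":0}]'|sed -n 1,4p
python3 - <<'E'
from h import *
o=np.array([.4984,.0456]);yaw=np.radians(5.0);ux=np.array([np.cos(yaw),np.sin(yaw)]);uy=np.array([-ux[1],ux[0]])
t=telemetry.get_state()['tcp_pos'];q=np.array(t[:2])-o;print("tcp",q@ux,q@uy,t[2])
im=viewer.capture("wrist");cv2.imwrite("pics/w8.png",cv2.resize(im[:,:,::-1],(768,576)))
E
```

```text
time_s: 20.12
tcp_pos: [0.5627, 0.0839, 0.1211]
eef_rot: [180.0, 0.1, 5.0]
contact_force: [0.6, -0.4, -0.5]
time_s: 20.62
tcp_pos: [0.5688, 0.0128, 0.1211]
eef_rot: [180.0, 0.1, 4.9]
contact_force: [-0.1, 0.2, 0.2]
tcp 0.06727197438352654 -0.03882621201864715 0.12112130184290579
```

View pics/w8.png

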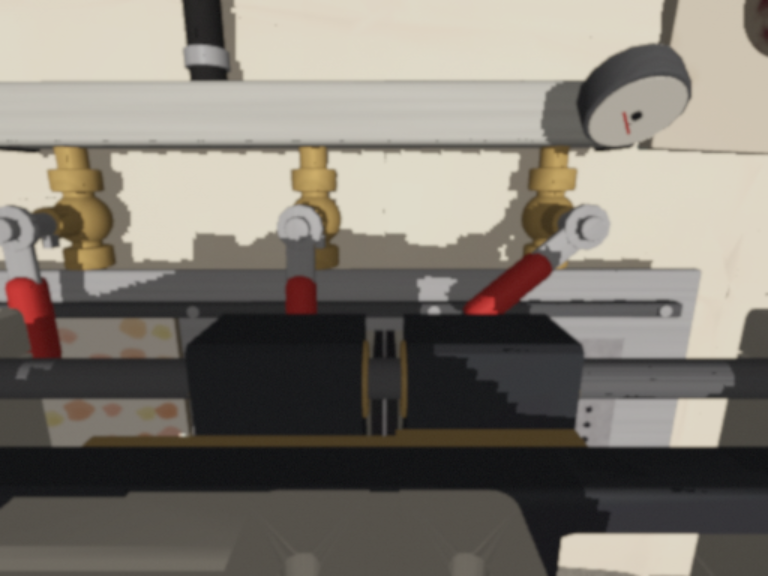

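Three levers show here: left one open, middle open at (300,295), right one half open at (510,285). The gap for the fingers between the middle and right levers is free.

```bash
python3 -m handwheel '[{"grip":1,"travel":[0,0,0.8],"spin":0},{"grip":1,"travel":[0,0,0.8],"spin":0},{"grip":1,"travel":[0,0,0.4],"spin":0},{"grip":1,"travel":[0,0,0],"spin":0}]'|sed -n 2,4p
python3 -m handwheel '[{"grip":1,"travel":[0,-0.68,0],"spin":0},{"grip":1,"travel":[-0.08,-0.68,0],"spin":0},{"grip":1,"travel":[0,-0.68,0],"spin":0},{"grip":1,"travel":[0.36,-0.72,0],"spin":0},{"grip":1,"travel":[0.32,-0.3,0],"spin":0},{"grip":1,"travel":[0.32,-0.3,0],"spin":0},{"grip":1,"travel":[0.04,0,0],"spin":0},{"grip":1,"travel":[0,0,0],"spin":0}]'|sed -n 2,4p
python3 -m handwheel '[{"grip":1,"travel":[0.08,0,0],"spin":0},{"grip":1,"travel":[0,0,0],"spin":0}]'|sed -n 2,4p
python3 -m handwheel '[{"grip":1,"travel":[0.08,0,0],"spin":0},{"grip":1,"travel":[0,0,0],"spin":0}]'|sed -n 2,4p
```

```text
tcp_pos: [0.569, 0.015, 0.0712]
eef_rot: [180.0, 0.1, 5.1]
contact_force: [-0.5, -0.8, 0.1]
tcp_pos: [0.5863, 0.1007, 0.0717]
eef_rot: [-180.0, -0.0, 5.0]
contact_force: [-0.5, 0.5, -0.1]
tcp_pos: [0.5879, 0.1006, 0.0719]
eef_rot: [-180.0, -0.0, 5.0]
contact_force: [-1.6, 0.9, -0.7]
tcp_pos: [0.5884, 0.1006, 0.0716]
eef_rot: [180.0, 0.2, 5.0]
contact_force: [-5.9, 1.5, 3.5]
```

```bash
python3 -m handwheel '[{"grip":1,"travel":[0.07,0,0],"spin":0},{"grip":1,"travel":[0,0,0],"spin":0}]'|sed -n 2,4p
python3 -m handwheel '[{"grip":1,"travel":[-0.5,0,0],"spin":0},{"grip":1,"travel":[0,0,-1],"spin":0},{"grip":1,"travel":[0,0,-1],"spin":0},{"grip":1,"travel":[-0.3,0.9,0],"spin":0},{"grip":1,"travel":[-0.3,0.94,0],"spin":0},{"grip":1,"travel":[-0.3,0.94,0],"spin":0},{"grip":1,"travel":[-0.2,0.94,0],"spin":0},{"grip":1,"travel":[0,0.94,0],"spin":0}]'|sed -n 2,4p
python3 -m handwheel '[{"grip":1,"travel":[0,0.94,0],"spin":0},{"grip":1,"travel":[0,0.94,0],"spin":0},{"grip":1,"travel":[0,0.94,0],"spin":0},{"grip":1,"travel":[0,0,0],"spin":0}]'|sed -n 1,4p
python3 - <<'E'
from h import *
o=np.array([.4984,.0456]);yaw=np.radians(5.0);ux=np.array([np.cos(yaw),np.sin(yaw)]);uy=np.array([-ux[1],ux[0]])
t=telemetry.get_state()['tcp_pos'];q=np.array(t[:2])-o;print("tcp",q@ux,q@uy,t[2])
# right lever angle from first top crop
kT=cal("top");C=lambda u,v,z:w(kT,(u/2.8+110-.3,v/2.8+120-.3),z)[:2]-o
for p in((512,179),(478,227)): q=C(*p,.08);print(q@ux,q@uy)
E
```

```text
tcp_pos: [0.5886, 0.1005, 0.0714]
eef_rot: [180.0, 0.3, 5.0]
contact_force: [-11.9, 2.4, 8.1]
tcp_pos: [0.561, -0.0206, 0.1212]
eef_rot: [180.0, 0.1, 5.0]
contact_force: [0.0, 0.1, 1.1]
time_s: 24.42
tcp_pos: [0.5673, -0.0911, 0.121]
eef_rot: [180.0, 0.1, 4.9]
contact_force: [-0.1, -1.0, -0.3]
tcp 0.05673101920414374 -0.14217776793592074 0.12100422315028578
0.11139371797471681 -0.1259655646813701
0.06582963641982845 -0.0790722068681487
```

```bash
python3 -m handwheel '[{"grip":1,"travel":[0,0,0.8],"spin":0},{"grip":1,"travel":[0,0,0.8],"spin":0},{"grip":1,"travel":[0,0,0.4],"spin":0},{"grip":1,"travel":[0,0,0],"spin":0}]'|sed -n 2,4p
python3 -m handwheel '[{"grip":1,"travel":[0.16,-0.5,0],"spin":0},{"grip":1,"travel":[0.16,-0.5,0],"spin":0},{"grip":1,"travel":[0.36,-0.7,0],"spin":0},{"grip":1,"travel":[0.32,-0.3,0],"spin":0},{"grip":1,"travel":[0.32,-0.3,0],"spin":0},{"grip":1,"travel":[0.12,0,0],"spin":0},{"grip":1,"travel":[0,0,0],"spin":0}]'|sed -n 2,4p
python3 -m handwheel '[{"grip":1,"travel":[0.08,0,0],"spin":0},{"grip":1,"travel":[0,0,0],"spin":0}]'|sed -n 2,4p
python3 -m handwheel '[{"grip":1,"travel":[0.08,0,0],"spin":0},{"grip":1,"travel":[0,0,0],"spin":0}]'|sed -n 2,4p
```

```text
tcp_pos: [0.5676, -0.0888, 0.0711]
eef_rot: [180.0, 0.1, 5.1]
contact_force: [-0.6, 0.0, -0.1]
tcp_pos: [0.5995, -0.0281, 0.0717]
eef_rot: [-180.0, -0.0, 5.1]
contact_force: [0.2, 0.2, 0.2]
tcp_pos: [0.5997, -0.0283, 0.0715]
eef_rot: [-180.0, 0.1, 5.0]
contact_force: [-4.7, 1.7, 2.2]
tcp_pos: [0.5998, -0.0284, 0.0712]
eef_rot: [-180.0, 0.3, 5.0]
contact_force: [-11.1, 2.2, 5.6]
```

Both shut stops agree (platen x = 0.0945). I'll back off, lift clear and check numerically.

```bash
python3 -m handwheel '[{"grip":1,"travel":[-0.5,0,0],"spin":0},{"grip":1,"travel":[0,0,-1],"spin":0},{"grip":1,"travel":[0,0,-1],"spin":0},{"grip":1,"travel":[0,0,-1],"spin":0},{"grip":1,"travel":[-0.5,-0.9,-1],"spin":0},{"grip":1,"travel":[-0.6,-0.9,-1],"spin":0},{"grip":1,"travel":[-0.6,-0.9,-1],"spin":0},{"grip":1,"travel":[-0.6,-0.9,-1],"spin":0}]'|sed -n 1,3p
python3 -m handwheel '[{"grip":1,"travel":[-0.5,-0.8,-0.5],"spin":0},{"grip":1,"travel":[0,0,0],"spin":0},{"grip":1,"travel":[0,0,0],"spin":0}]'|sed -n 1,3p
python3 - <<'E'
from h import *
o=np.array([.4984,.0456]);yaw=np.radians(5.0);ux=np.array([np.cos(yaw),np.sin(yaw)]);uy=np.array([-ux[1],ux[0]])
for c in("wrist","top"):
    im=viewer.capture(c);kT=cal(c);cv2.imwrite(f"pics/end_{c}.png",im[:,:,::-1]);i=im.astype(int)
    P=lambda u,v,z:(lambda q:np.round([q@ux,q@uy],4))(w(kT,(u,v),z)[:2]-o)
    m=((i[...,0]>90)&(i[...,1]<.35*i[...,0])&(i[...,2]<.4*i[...,0])).astype(np.uint8)
    n,l,s,ce=cv2.connectedComponentsWithStats(m)
    for j in range(1,n):
        if s[j,4]<15: continue
        v,u=np.nonzero(l==j);W=np.array([P(a,b,.078) for a,b in zip(u,v)])
        if abs(W.mean(0)[0])>.2 or abs(W.mean(0)[1])>.25: continue
        ev=np.linalg.svd(W-W.mean(0))[2][0];print(c,"red",s[j,4],"centre",W.mean(0).round(4),"dir deg from +y",round(np.degrees(np.arctan2(-ev[0],ev[1]))%180,1))
    # panel: bright, low-blue-tint pixels inside expected area
    hh=[P(u,v,.046) for v in range(384) for u in range(512)];hh=np.array(hh).reshape(384,512,2)
    roi=(abs(hh[...,0])<.08)&(hh[...,1]>.055)&(hh[...,1]<.21)
    mm=(roi&(abs(i[...,0]-i[...,2])+i[...,1]*0<400)&((i[...,1]>200)|(i[...,0]-i[...,2]>30))).astype(np.uint8)
    mm=cv2.morphologyEx(mm,cv2.MORPH_OPEN,np.ones((3,3)));n,l,s,ce=cv2.connectedComponentsWithStats(mm)
    j=1+np.argmax(s[1:,4]);pts=hh[l==j].astype(np.float32);r=cv2.minAreaRect(pts*1000);print(c,"panel",np.round(r[0],1),np.round(r[1],1),round(r[2],2))
E
```

```text
time_s: 27.3
tcp_pos: [0.5249, 0.056, 0.2479]
eef_rot: [-180.0, -0.1, 5.0]
time_s: 27.68
tcp_pos: [0.5112, 0.0742, 0.2591]
eef_rot: [-180.0, -0.0, 5.1]
wrist red 435 centre [ 0.11   -0.0845] dir deg from +y 1.1
wrist red 405 centre [0.11   0.0446] dir deg from +y 180.0
wrist red 403 centre [0.0659 0.1281] dir deg from +y 90.1
wrist panel [ 47.4 157.4] [42.7 82.8] 41.68
top red 19 centre [ 0.1165 -0.0919] dir deg from +y 172.4
top panel [-31.7 119.6] [6.1 9.1] 80.54
```

Levers read 0°, 0° and 90°. My panel segmentation failed on shadow, so I'll check the panel with edge profiles instead.

```bash
python3 - <<'E'
from h import *
o=np.array([.4984,.0456]);yaw=np.radians(5.0);ux=np.array([np.cos(yaw),np.sin(yaw)]);uy=np.array([-ux[1],ux[0]])
kT=cal("wrist");g=cv2.imread("pics/end_wrist.png").astype(np.float32)
r=g[...,1]
def prof(x,ys):
    q=[px(kT,[*(o+x*ux+y*uy),.046]) for y in ys]
    return cv2.remap(r,np.float32([[a[0] for a in q]]),np.float32([[a[1] for a in q]]),1)[0]
for x in(.052,.04,.02,0,-.02,-.035):
    out=[]
    for c in(.182,.078):
        ys=np.arange(c-.012,c+.012,.0005);p=cv2.GaussianBlur(prof(x,ys)[None],(5,1),0)[0];d=np.diff(p);j=np.argmax(abs(d));out.append((round(ys[j],4),round(float(d[j]),1)))
    print(x,out,"centre",round((out[0][0]+out[1][0])/2,4))
for y in(.1,.12,.14,.165):
    xs=np.arange(.045,.07,.0005);q=[px(kT,[*(o+x*ux+y*uy),.046]) for x in xs]
    p=cv2.remap(r,np.float32([[a[0] for a in q]]),np.float32([[a[1] for a in q]]),1)[0];d=np.diff(p);print(y,"far edge x",xs[np.argmin(d)],d.min())
E
```

```text
0.052 [(np.float64(0.18), -4.4), (np.float64(0.077), 10.9)] centre 0.1285
0.04 [(np.float64(0.18), -8.5), (np.float64(0.077), 6.6)] centre 0.1285
0.02 [(np.float64(0.18), -7.6), (np.float64(0.077), 6.7)] centre 0.1285
0 [(np.float64(0.191), 5.0), (np.float64(0.077), 6.5)] centre 0.134
-0.02 [(np.float64(0.18), -4.4), (np.float64(0.077), 6.4)] centre 0.1285
-0.035 [(np.float64(0.171), 5.3), (np.float64(0.077), 2.9)] centre 0.124
0.1 far edge x 0.05900000000000001 -18.052734
0.12 far edge x 0.05800000000000001 -24.330078
0.14 far edge x 0.0505 -0.36132812
0.165 far edge x 0.05800000000000001 -24.080078
```

```bash
python3 -c "
from plant import close_job
print(close_job())"
```

```text
the job is handed in; nothing more can be done
None
```

The job is handed in: the panel is flat against the stop bar, square and centred over the left zone to within about 1 mm by the wrist camera, with the left valve fully open and the middle and right valves fully shut.

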